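# Shim the spot tile and hold it flush

### The job

The sprung white spot tile in the blue stand needs the orange spacer under it: slide the spacer, round nose first, into whichever of the two gaps under the tile is high enough for it, fully home against the back stop, and let go of it there. Then press the tile down with the fingers until it sits firmly on the spacer, flush with the tops of the stand's cheeks, and finish while still holding it pressed there. Leave the glass dish, the timer and the small bottle where they are.

Things in the scene. Friction and masses are not known exactly. Their poses are not given: they have to be found in the camera images.
- stand: Fixed stand: dark base plate 8 mm thick, 140 mm wide (y), x -112 to +45 mm; blue cheeks at y = +-57 mm (12 mm thick, x +-30 mm) and blue back stop (front face x = +32 mm), tops 44 mm over the worktop. Origin on the worktop below the tile's centre; x points from the open front into the gaps. Two bays under the tile, centred at y = +-24 mm: low block in one, high block in the other.
- tile (a joint): How far the tile is pressed down, m: 0 = raised by its springs (underside 39 mm, top 49 mm over the worktop), 0.005 = flush with the cheeks, where it meets a spacer lying on the low block; with nothing under it, it goes to 0.010, too deep. Springs lift with about 2 N raised, 4 N flush, and raise it again when let go.
- tile_top (a point): Centre of the top face of the white ceramic spot tile, 60 mm (stand x) by 96 mm (stand y) by 10 mm thick, with ten shallow ring-marked wells; it only moves straight up and down in the stand.
- low_block: Fixed brass block 130 (x) x 46 (y) x 12 mm high on the base plate in one bay; its top, 20 mm over the worktop, leaves a 19 mm gap below the raised tile: the spacer fits. It reaches out 70 mm before the tile as a sill. Origin: centre of its underside (8 mm over the worktop), axes as the stand's; back stop's face at x = +67 mm, tile's front edge at x = +5 mm.
- high_block: Fixed brass block like the low block, but 23 mm high, in the other bay; it leaves a gap of only 8 mm below the raised tile: the spacer does not fit. Origin and axes as the low block's.
- spacer: Loose orange plastic spacer, 0.04 to 0.09 kg: a foot 98 (x) x 30 (y) x 14 mm thick with a round nose at +x, and an upright grip fin at the rear, 18 (x) x 10 mm (y), centred at x = -40 mm, rising from 14 to 57 mm over the underside. Origin: centre of the foot's underside. When home, the fin stands 18 mm in front of the tile's edge.
- spacer_nose (a point): Tip of the spacer's round nose, at x = +49 mm of the spacer, 7 mm above its underside.
- dish: Bystander: empty round glass dish, 60 mm across, 14 mm high, origin under its centre.
- timer: Bystander: grey bench timer 58 x 64 x 20 mm, origin under its centre.
- bottle: Bystander: small white bottle with a blue cap, 43 mm across, 95 mm high, origin under its centre.
Mind the look-alikes: they are no part of the job. Of the things that look like the spacer, the larger one is meant.

How it is judged:
On the way:
1. the spacer lies fully home on the low block under the raised tile, let go (x of spacer_nose in the frame of low_block above 0.062 m and y of spacer_nose in the frame of low_block between -0.012 and 0.012 m and z of spacer in the frame of low_block between 0.01 and 0.0145 m and contact force between the fingers and spacer below 0.2 N and value of joint tile below 0.002 m), for 0.2 s.
At the end, for the whole second after the job is handed in: Spacer on the low block, nose within 5 mm of the back stop, within 12 mm of the bay's middle, straight within 0.15 rad, not touched; fingers press the tile with over 4 N, it bears on the spacer with over 1 N, flush with the cheeks within 1.5 mm, still held (value of joint tile between 0.0035 and 0.0065 m and contact force between the fingers and tile above 4 N and contact force between tile and spacer above 1 N and contact force between the fingers and spacer below 0.2 N and x of spacer_nose in the frame of low_block above 0.062 m and y of spacer_nose in the frame of low_block between -0.012 and 0.012 m and z of spacer in the frame of low_block between 0.01 and 0.0145 m and angle between the x axis of spacer and the x axis of low_block, either way round below 0.15 rad); the arm keeps its last pose, push and grip.
It fails at once if a bystander is moved more than 20 mm or the bottle tipped (distance of any of dish, timer, bottle from where it was at the start of the episode above 0.02 m or angle between bottle's own z axis and vertical above 0.5 rad).
It also fails if it takes over 48 s, if anything falls off the work surface, if the arm or the gripper's body presses on something with over 40 N, if the wrist force passes 120 N, or if a joint passes its speed limit or range.

### The arm

A 6-joint arm with a two-finger parallel gripper is mounted at the origin on a cart in front of the work surface, level with it; the furniture and walls round the work are solid. World frame = base frame: x ahead of the robot, y to its left, z up, the work surface at z = 0. Lengths are in m, angles in rad, forces in N, time in s.
With the tool pointing down it reaches from about 0.35 to 0.725 m from the base axis. Payload 6 kg.
Tool frame: the origin (TCP) lies on the mounting face of the last link; the fingertips stand 173 mm ahead of it and the grasp point (between the pads) lies 155 mm ahead of it; z points along the fingers, y is the line along which they close (so a half turn about z gives the same grasp; the last joint's range is limited). The gripper opens to 85 mm and grips with 20 to 120 N. Pads are 22 mm wide; open, the fingers measure 114 mm over their backs; the gripper's body (76 mm by 85 mm) begins 54 mm behind the grasp point. The pads swing forward as they close: fully open they stand 13 mm farther back than shut.
Start: joints at [-0.891, 0.04, 0.085, 0, -1.615, -0.334], TCP at [0.203, -0.564, 0.405] pointing down, gripper open.
Joint ranges: [-2.56, 2.56], [-1.29, 2.01], [-1.08, 1.49], [-3.29, 1.98], [-2.81, -0.18], [-2.99, 2.99]. Speed limits (rad/s): [2.57, 2.57, 3.01, 3.14, 3.14, 3.14].

### API

Orientations are given as a unit quaternion [w, x, y, z].
In Python, from bench import robot, eyes gives the robot as it stands. The module is installed in compiled form; this text tells all that it offers.
- The arm moves only by the tool drive_tool, never from a script. Its argument "commands" is text: rows parted by semicolons, each of 7 numbers parted by spaces: the shift along the tool's x, y, z in cm, then the turn, a rotation vector about the tool's x, y, z in rad, then the finger opening in cm, from 0 to 8.54. In form: x y z rx ry rz fingers; .... A call has 1 to 20 rows; each row shifts and turns the commanded pose from where the row before left it, along the tool's axes as they then stand; what a row does not reach is not made up. A row lasts 1/10 s, in which the tool goes at most 50 mm and 8.59 degrees, less where a joint would pass 70% of its speed; a pose out of reach is approached as far as the arm can. A call is refused whole if a number of a shift passes 5 or a number of a turn 0.15, either way. A call with a gripper value outside its range is refused whole. The fingers move at their own pace and stop on an object; "force" is the grip in N (left out, the last holds). Time passes only in rows, so rows that do not move let the fingers close. It gives the time, the measured TCP pose, the force, the opening and the grip force at its end, in the units of the state.
- robot.state(): the state, without advancing time (a new reading comes with each control period).
- eyes.camera(name): name is "scene" or "top" or "wrist"; returns a dict with "img" (420x560x3 uint8, blue, green, red), "fx", "fy", "cx", "cy" (pixels), "distortion" ([k1, k2, p1, p2, k3] as OpenCV has them; the pictures are not rectified), "rvec" (rotation vector, rad) and "tvec" (3), from world to camera coordinates, as OpenCV has them; the wrist camera has in their place "tool_from_camera" (4x4, takes a point from camera to tool coordinates, whose origin is the TCP and whose axes are the flange's). Camera axes: x right, y down, z forward; pixel columns grow to the right and rows downward; lengths in m; the calibration is good to about 2 mm. A picture is of the moment at which its call begins: read the wrist's pose just before it. There is no depth.
- robot.job_done(): hands the job in; it is judged then, once.
The state is a dict: "time": time; "q": joint angles; "qd": joint speeds; "joint_torque": joint torques, N m; "eef_pos": TCP position; "tcp_rot": TCP orientation; "contact_force": force on the tool from outside, world axes, zero at the start; "moment": the same for the moment, N m; "grip_width": finger opening in m; "finger_force": force on a finger pad.
Only numpy, scipy, OpenCV 4.12 (cv2) and the standard library are available. Lean on these libraries where they do the work, as an engineer would, in place of code of your own. Each camera call takes 0.05 s, during which the arm holds its last target. There are 200 camera calls.

## Working session

There is one attempt and no reset: what is moved stays moved. The work goes in short steps, Python scripts to look and compute and a tool call to move; the robot and the scene stay as the last step left them, time stands still between calls to the robot, and variables do not carry over. Pictures are saved under pics/ and viewed, at most 10 in all, crops included, and the job is handed in when it is done.

Besides the shell and the picture viewer there is one more tool, called after ">>>" by a JSON object that holds its "api" and its "payload", one argument or row to a line. drive_tool: Moves the arm, as the interface text tells. Its arguments: {"type":"object","properties":{"commands":{"type":"string"},"force":{"type":"number"}},"required":["commands"]}

```bash
mkdir -p pics; cat > h.py <<'E'
import numpy as np, cv2, pickle
from bench import robot, eyes
from scipy.spatial.transform import Rotation as R
def rot(q): return R.from_quat([q[1],q[2],q[3],q[0]]).as_matrix()
def ray(c,px,s=None):
    K=np.array([[c['fx'],0,c['cx']],[0,c['fy'],c['cy']],[0,0,1]])
    p=cv2.undistortPoints(np.array(px,float).reshape(-1,1,2),K,np.array(c['distortion'])).reshape(-1,2)
    d=np.c_[p,np.ones(len(p))]
    if 'tool_from_camera' in c:
        T=np.array(c['tool_from_camera']);Rt=rot(s['tcp_rot'])
        return Rt@T[:3,3]+np.array(s['eef_pos']), d@(Rt@T[:3,:3]).T
    Rm=cv2.Rodrigues(np.array(c['rvec'],float))[0]
    return -Rm.T@np.array(c['tvec'],float).ravel(), d@Rm
def onz(c,px,z,s=None):
    o,d=ray(c,px,s); return o+d*((z-o[2])/d[:,2])[:,None]
E
python3 - <<'E'
from h import *
s=robot.state();print(s)
for n in('scene','top'):
    c=eyes.camera(n);pickle.dump(c,open(n+'.pkl','wb'));cv2.imwrite(f'pics/{n}0.png',c['img'])
E
```

```text
{'time': 0.0, 'q': array([-8.91309792e-01,  4.07923108e-02,  8.38353563e-02, -4.50947976e-04,
       -1.61549303e+00, -3.33716657e-01]), 'qd': array([ 0.00051596,  0.00016017, -0.00042082, -0.00045381,  0.00055115,
        0.00087168]), 'joint_torque': array([-2.94955080e-04, -3.68190765e+01,  3.47420061e+01,  6.93238422e+00,
       -5.36043270e-03, -5.83978408e-05]), 'eef_pos': array([ 0.20344992, -0.56443062,  0.40370566]), 'tcp_rot': array([-2.04219445e-04, -1.72034671e-01,  9.85090523e-01,  8.32273610e-04]), 'contact_force': array([0.3528826 , 0.3861725 , 0.20352085]), 'moment': array([ 0.04438861, -0.00511164, -0.00256447]), 'finger_force': 0.0, 'grip_width': 0.08540982043890401}
```

View pics/scene0.png

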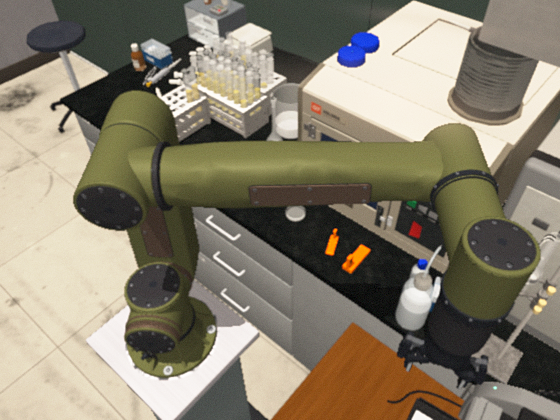

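View pics/top0.png

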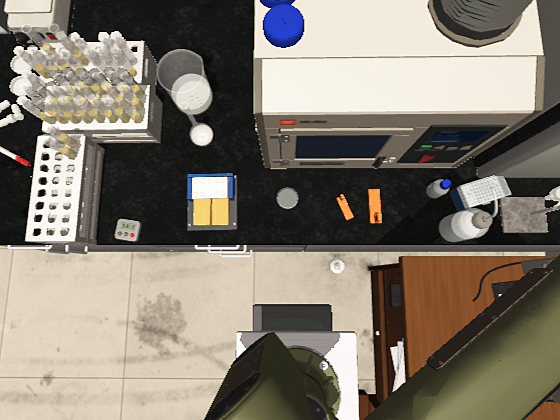

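The top view shows the stand at (212,202), open toward the robot. The dish is at (287,198), the timer at (127,230) and the bottle at (440,187). Spacer candidates are the small orange piece at (345,207) and the larger one at (375,206); I choose the larger. I'll check it in a close crop.

```bash
python3 - <<'E'
from h import *
c=pickle.load(open('top.pkl','rb'));im=c['img']
a=cv2.resize(im[165:240,175:245],None,fx=5.5,fy=5.5,interpolation=cv2.INTER_CUBIC)
b=cv2.resize(im[165:240,325:395],None,fx=5.5,fy=5.5,interpolation=cv2.INTER_CUBIC)
cv2.imwrite('pics/crop1.png',np.hstack([a,b]))
hsv=cv2.cvtColor(im,cv2.COLOR_BGR2HSV)
def blobs(lo,hi,z,name,roi):
    m=cv2.inRange(hsv,lo,hi);k=np.zeros_like(m);x0,y0,x1,y1=roi;k[y0:y1,x0:x1]=m[y0:y1,x0:x1]
    for t in cv2.findContours(k,0,2)[0]:
        if cv2.contourArea(t)<25: continue
        r=cv2.minAreaRect(t);bx=cv2.boxPoints(r)
        print(name,np.round(r[0],1),np.round(r[1],1),round(r[2],1),cv2.contourArea(t));print(onz(c,bx,z).round(3).tolist())
blobs((5,150,120),(18,255,255),.014,'orange',(320,170,400,240))
blobs((100,120,60),(125,255,255),.044,'blue',(175,165,250,240))
blobs((15,80,90),(30,255,255),.028,'brass',(175,165,250,240))
blobs((0,0,200),(180,60,255),.049,'white',(175,165,250,240))
print(onz(c,[[287,198]],0),onz(c,[[127,230]],0.02),onz(c,[[440,187]],.08))
print(ray(c,[[0,0]])[0])
E
```

```text
orange [344.2 206.6] [25.7  8.4] 66.0 172.0
[[0.515, -0.113, 0.014], [0.524, -0.135, 0.014], [0.458, -0.162, 0.014], [0.448, -0.14, 0.014]]
orange [374.6 205.7] [34.3 11.7] 85.9 358.0
[[0.536, -0.204, 0.014], [0.538, -0.237, 0.014], [0.442, -0.239, 0.014], [0.439, -0.207, 0.014]]
blue [230.5 188. ] [22.2  4.1] 87.3 69.5
[[0.564, 0.184, 0.044], [0.565, 0.173, 0.044], [0.503, 0.169, 0.044], [0.502, 0.18, 0.044]]
blue [209.5 186.8] [27.2 45.9] 87.9 183.0
[[0.573, 0.3, 0.044], [0.578, 0.173, 0.044], [0.501, 0.169, 0.044], [0.497, 0.294, 0.044]]
brass [210.5 211.5] [27. 35.] 90.0 916.5
[[0.509, 0.282, 0.028], [0.509, 0.185, 0.028], [0.433, 0.183, 0.028], [0.433, 0.279, 0.028]]
white [209.  187.5] [21. 34.] 90.0 695.0
[[0.564, 0.282, 0.049], [0.563, 0.189, 0.049], [0.504, 0.187, 0.049], [0.505, 0.28, 0.049]]
[[0.51384501 0.02124948 0.        ]] [[0.42094089 0.46360371 0.02      ]] [[ 0.52571682 -0.37908368  0.08      ]]
[0.29572593 0.02655255 1.07187074]
```

View pics/crop1.png

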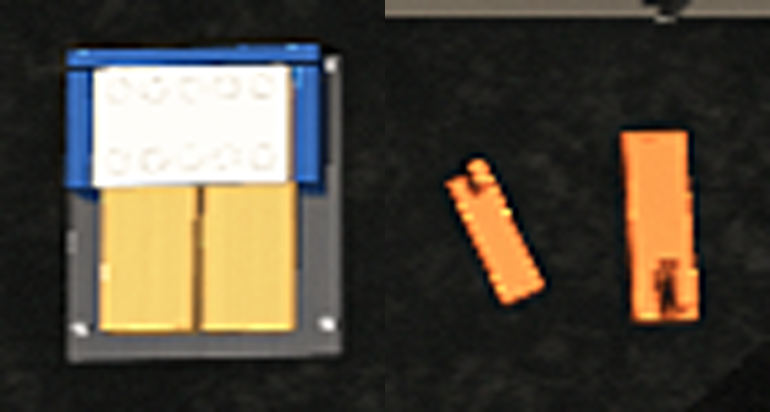

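The right crop shows the larger orange piece at (375,206). Its fin is at the near end, so the nose should point toward +x; it measures 98x32 mm, which matches the description. The stand's brass blocks look alike from above, so I'll use the wrist camera on them. First I'll move over the spacer.

>>> {"api": "drive_tool", "payload": {
  "commands": "0 0 0 0 0 0.115 8.54; 0 0 0 0 0 0.115 8.54; 0 0 0 0 0 0.115 8.54; -2.5 3.8 0 0 0 0 8.54; -2.5 3.8 0 0 0 0 8.54; -2.5 3.8 0 0 0 0 8.54; -2.5 3.8 0 0 0 0 8.54; -2.5 3.8 0 0 0 0 8.54; -2.5 3.8 0 0 0 0 8.54; -2.5 3.8 0 0 0 0 8.54; -2.5 3.8 0 0 0 0 8.54; -2.5 3.8 0 0 0 0 8.54; 0 0 0 0 0 0 8.54; 0 0 0 0 0 0 8.54; 0 0 0 0 0 0 8.54",
  "force": 40
}}

```text
time: 1.6
eef_pos: [0.4279, -0.2227, 0.4046]
tcp_rot: [-0.0, -0.0, 1.0, 0.0]
contact_force: [-0.9, 0.1, 0.5]
grip_width: 0.0852
finger_force: 0.0
```

```bash
python3 - <<'E'
from h import *
s=robot.state();c=eyes.camera('wrist');pickle.dump((c,s),open('w1.pkl','wb'));cv2.imwrite('pics/w1.png',c['img'])
print(s['time'],s['eef_pos'],rot(s['tcp_rot']).round(3));print(np.round(c['tool_from_camera'],3))
E
```

```text
1.6 [ 0.42785206 -0.22268393  0.40455053] [[-1. -0. -0.]
 [-0.  1.  0.]
 [ 0.  0. -1.]]
[[-0.    -0.958 -0.286  0.073]
 [ 1.     0.    -0.001 -0.001]
 [ 0.001 -0.286  0.958  0.031]
 [ 0.     0.     0.     1.   ]]
```

View pics/w1.png

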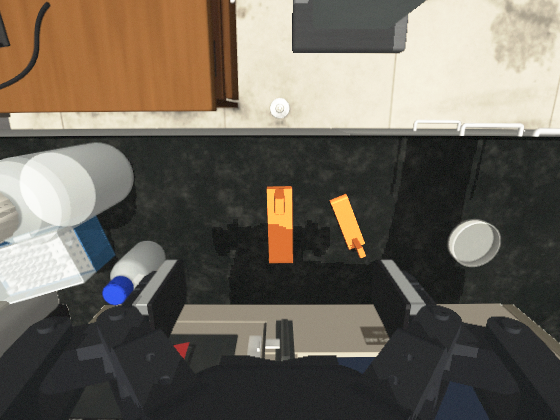

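The wrist view shows the spacer at (280,224), with its fin at the near (top) end at (280,200) and its nose toward the stand side. The small look-alike is at (347,225) and the bottle at (130,275). Next I'll measure the spacer precisely.

```bash
python3 - <<'E'
from h import *
c,s=pickle.load(open('w1.pkl','rb'));hsv=cv2.cvtColor(c['img'],cv2.COLOR_BGR2HSV)
m=cv2.inRange(hsv,(3,150,100),(22,255,255));k=np.zeros_like(m);k[170:280,255:305]=m[170:280,255:305]
t=max(cv2.findContours(k,0,2)[0],key=cv2.contourArea);r=cv2.minAreaRect(t);print(r)
print(onz(c,cv2.boxPoints(r),.014,s).round(4).tolist())
for row in range(186,266,4):
    x=np.flatnonzero(k[row]);print(row,x.min(),x.max(),onz(c,[[x.min(),row],[x.max()+1,row]],.014,s)[:,:2].round(4).tolist())
im=c['img'][170:280,240:320];cv2.imwrite('pics/w1c.png',cv2.resize(im,None,fx=5,fy=5,interpolation=cv2.INTER_CUBIC))
E
```

```text
((279.0, 224.0), (76.0, 26.0), 90.0)
[[0.4381, -0.2381, 0.014], [0.438, -0.208, 0.014], [0.5351, -0.2068, 0.014], [0.5352, -0.2392, 0.014]]
186 267 291 [[0.4381, -0.237], [0.438, -0.208]]
190 266 292 [[0.4428, -0.2382], [0.4428, -0.2068]]
194 267 292 [[0.4476, -0.2371], [0.4476, -0.2067]]
198 267 292 [[0.4525, -0.2371], [0.4525, -0.2067]]
202 267 292 [[0.4573, -0.2372], [0.4573, -0.2066]]
206 267 292 [[0.4623, -0.2372], [0.4622, -0.2065]]
210 267 292 [[0.4672, -0.2373], [0.4672, -0.2065]]
214 267 292 [[0.4722, -0.2373], [0.4722, -0.2064]]
218 267 292 [[0.4772, -0.2374], [0.4772, -0.2063]]
222 267 292 [[0.4823, -0.2374], [0.4823, -0.2063]]
226 268 292 [[0.4874, -0.2363], [0.4874, -0.2062]]
230 268 292 [[0.4925, -0.2363], [0.4925, -0.2061]]
234 268 292 [[0.4977, -0.2364], [0.4977, -0.2061]]
238 268 292 [[0.5029, -0.2364], [0.5029, -0.206]]
242 268 292 [[0.5082, -0.2365], [0.5082, -0.2059]]
246 268 292 [[0.5135, -0.2365], [0.5135, -0.2058]]
250 269 292 [[0.5188, -0.2353], [0.5188, -0.2058]]
254 269 292 [[0.5242, -0.2354], [0.5242, -0.2057]]
258 269 292 [[0.5297, -0.2354], [0.5297, -0.2056]]
262 269 292 [[0.5352, -0.2355], [0.5351, -0.2055]]
```

View pics/w1c.png

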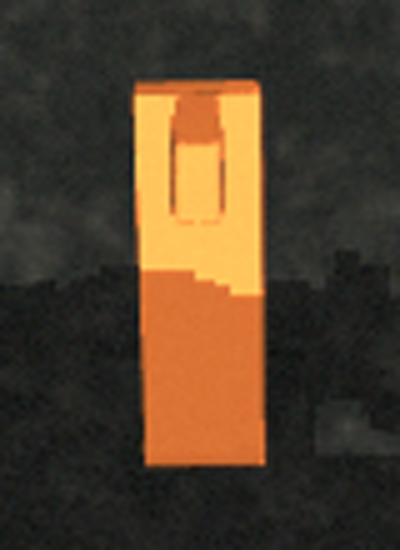

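>>> {"api": "drive_tool", "payload": {
  "commands": "-1.1 0.04 3 0 0 0 4.5; -1.1 0.03 4 0 0 0 4.5; 0 0 4 0 0 0 4.5; 0 0 4 0 0 0 4.5; 0 0 3 0 0 0 4.5; 0 0 2 0 0 0 4.5; 0 0 0.9 0 0 0 4.5; 0 0 0 0 0 0 4.5; 0 0 0 0 0 0 4.5; 0 0 0 0 0 0 0; 0 0 0 0 0 0 0; 0 0 0 0 0 0 0; 0 0 0 0 0 0 0; 0 0 0 0 0 0 0; 0 0 0 0 0 0 0; 0 0 0 0 0 0 0",
  "force": 40
}}

```text
time: 3.25
eef_pos: [0.4504, -0.2215, 0.1967]
tcp_rot: [0.001, -0.001, 1.0, -0.0]
contact_force: [-1.6, 1.5, 5.2]
grip_width: 0.0095
finger_force: 40.9
```

>>> {"api": "drive_tool", "payload": {
  "commands": "0 0 -2 0 0 0 0; 0 0 -4 0 0 0 0; 0 0 -5 0 0 0 0; 0 0 -5 0 0 0 0; 0.4 4 -2 0 0 0 0; 0.4 4.2 0 0 0 0 0; 0.4 4.2 0 0 0 0 0; 0.4 4.2 0 0 0 0 0; 0.4 4.2 0 0 0 0 0; 0.4 4.2 0 0 0 0 0; 0.4 4.2 0 0 0 0 0; 0.4 4 0 0 0 0 0; 0 0 0 0 0 0 0; 0 0 0 0 0 0 0; 0 0 0 0 0 0 0; 0 0 0 0 0 0 0"
}}

```text
time: 4.85
eef_pos: [0.418, 0.1095, 0.3756]
tcp_rot: [-0.0, 0.0, 1.0, -0.0]
contact_force: [0.4, -0.2, -1.4]
grip_width: 0.0092
finger_force: 40.0
```

```bash
python3 - <<'E'
from h import *
s=robot.state();c=eyes.camera('wrist');pickle.dump((c,s),open('w2.pkl','wb'));cv2.imwrite('pics/w2.png',c['img'])
print(s['time'],s['eef_pos'],rot(s['tcp_rot']).round(3),s['grip_width'])
E
```

```text
4.85 [0.41799082 0.10949385 0.37563   ] [[-1.     0.001 -0.   ]
 [ 0.001  1.    -0.   ]
 [ 0.    -0.    -1.   ]] 0.009167649990762044
```

View pics/w2.png

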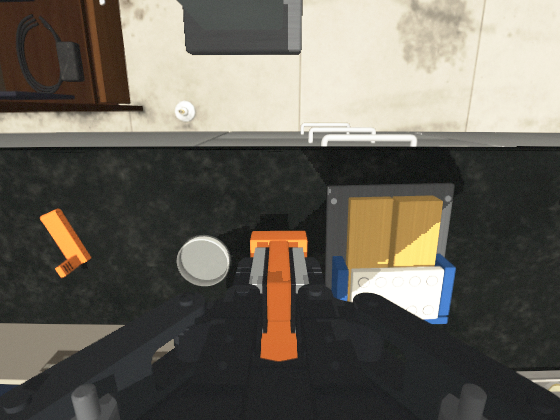

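The spacer is held between the fingers, nose at (280,358). The stand is at (390,250), with its blocks at (370,232) and (417,232). I'll crop the stand to see which block is lower.

```bash
python3 - <<'E'
from h import *
c,s=pickle.load(open('w2.pkl','rb'))
im=c['img'][175:330,320:465];cv2.imwrite('pics/w2c.png',cv2.resize(im,None,fx=3.8,fy=3.8,interpolation=cv2.INTER_CUBIC))
hsv=cv2.cvtColor(c['img'],cv2.COLOR_BGR2HSV)
for n,lo,hi in(('brass',(15,80,60),(32,255,255)),('blue',(100,120,60),(125,255,255)),('base',(0,0,45),(180,40,110))):
    m=cv2.inRange(hsv,lo,hi);print(n)
    for row in(188,192,196,200,204,210,220,230,240,250,260,270,276,282,288,294):
        x=np.flatnonzero(m[row,322:465])+322
        if len(x): 
            g=np.split(x,np.flatnonzero(np.diff(x)>1)+1);print(row,[(int(a[0]),int(a[-1])) for a in g if len(a)>2])
E
```

```text
brass
196 [(383, 389), (393, 434)]
200 [(348, 441)]
204 [(348, 442)]
210 [(348, 441)]
220 [(348, 440)]
230 [(347, 438)]
240 [(347, 437)]
250 [(346, 436)]
260 [(346, 434)]
270 []
276 []
282 [(348, 350)]
288 []
294 []
blue
260 [(332, 343), (436, 447)]
270 [(332, 347), (445, 455)]
276 [(332, 347), (444, 454)]
282 [(332, 346), (443, 453)]
288 [(332, 346), (442, 452)]
294 [(333, 346), (441, 451)]
base
188 [(327, 453)]
192 [(331, 453)]
196 [(327, 371), (436, 445), (450, 452)]
200 [(327, 330), (337, 347), (443, 445), (450, 452)]
204 [(327, 347), (443, 447)]
210 [(326, 347)]
220 [(326, 346)]
230 [(326, 346)]
240 [(326, 346), (457, 464)]
250 [(326, 345)]
260 [(325, 331)]
270 [(325, 331)]
276 [(325, 331)]
282 [(325, 330), (454, 457)]
288 [(325, 330)]
294 [(322, 327), (329, 331)]
```

View pics/w2c.png

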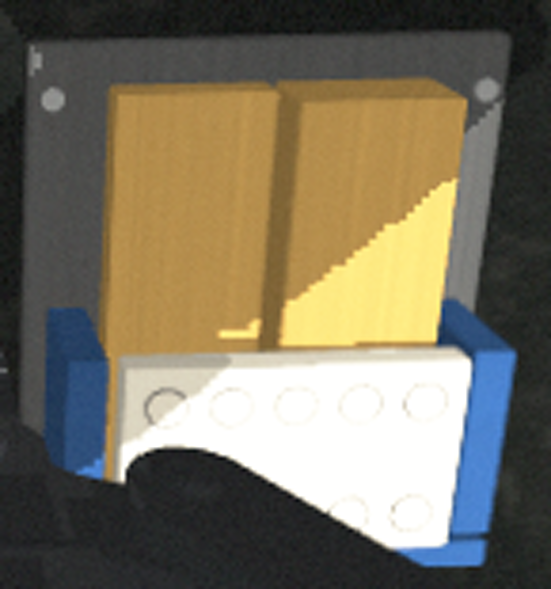

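The right block shows a taller front face and its inner side face, so the high block is on the +y side and the low block is on the -y side. Next I'll compute its pose from its corners.

```bash
python3 - <<'E'
from h import *
c,s=pickle.load(open('w2.pkl','rb'))
def P(a,z): return onz(c,[[320+x/3.8-.5+.13,175+y/3.8-.5+.13] for x,y in a],z,s)[:,:2]
L=P([(113,95),(276,93),(107,300),(264,300)],.020);H=P([(297,101),(467,99),(440,340)],.031)
B=P([(25,45),(508,35)],.008);T=P([(120,372),(470,358),(448,548)],.049);C=P([(515,352),(484,537)],.044)
for n,a in zip('LHBTC',(L,H,B,T,C)): print(n,a.round(4).tolist())
print('widths',np.linalg.norm(L[1]-L[0]),np.linalg.norm(H[1]-H[0]),np.linalg.norm(B[1]-B[0]),np.linalg.norm(T[1]-T[0]))
for n,a in(('L',L),('H',H),('B',B),('T',T)): d=a[1]-a[0];print(n,'yaw',np.arctan2(-d[0],d[1]))
for n,a in(('T',T[[2,1]]),('H',H[[1,2]]),('C',C[[0,1]]),('L',L[[0,2]])):
    d=a[1]-a[0];print(n,'yawx',np.arctan(d[1]/d[0]))
# held spacer nose, z = underside+7
print('nose',P([( (280-320+.37)*3.8,(358-175+.37)*3.8)],s['eef_pos'][2]-.155-.041+.007+.002))
E
```

```text
L [[0.435, 0.1837], [0.4345, 0.2293], [0.4976, 0.1859], [0.4977, 0.2323]]
H [[0.4337, 0.2312], [0.4331, 0.2777], [0.5054, 0.2806]]
B [[0.4235, 0.1603], [0.4205, 0.2992]]
T [[0.5055, 0.1839], [0.5017, 0.2798], [0.5627, 0.2828]]
C [[0.5026, 0.2951], [0.5627, 0.2959]]
widths 0.04566619542492348 0.04644486132343301 0.13886852278844783 0.09596609858318161
L yaw 0.012302708133023846
H yaw 0.011785255184275499
B yaw 0.021553305024071344
T yaw 0.03968587034121814
T yawx 0.049455618166000005
H yawx 0.04032718252439474
C yawx 0.012959677982994872
L yawx 0.035272790369955904
nose [[0.48695599 0.10951455]]
```

>>> {"api": "drive_tool", "payload": {
  "commands": "0.9 3.2 0 0 0 0 0; 0.9 3.2 2 0 0 0 0; 0.9 3.1 3 0 0 0 0; 0 0 4 0 0 0 0; 0 0 3 0 0 -0.033 0; 0 0 2 0 0 0 0; 0 0 0.7 0 0 0 0; 0 0 0 0 0 0 0; 0 0 0 0 0 0 0; 0 0 0 0 0 0 0"
}}

```text
time: 5.9
eef_pos: [0.3912, 0.2055, 0.2303]
tcp_rot: [0.001, -0.017, 1.0, 0.001]
contact_force: [0.3, -0.3, -0.9]
grip_width: 0.0094
finger_force: 40.0
```

```bash
python3 - <<'E'
from h import *
s=robot.state();c=eyes.camera('wrist');t=eyes.camera('top');sc=eyes.camera('scene')
print(s['time'],s['eef_pos'],rot(s['tcp_rot']).round(3).tolist(),s['contact_force'])
pickle.dump((c,s,t,sc),open('w3.pkl','wb'))
a=cv2.resize(t['img'][165:265,165:265],(360,360),interpolation=cv2.INTER_CUBIC)
b=cv2.resize(c['img'],(440,330))
cv2.imwrite('pics/w3.png',np.hstack([a,np.vstack([b,np.zeros((30,440,3),np.uint8)])]))
E
```

```text
5.9 [0.39122273 0.20552634 0.23029148] [[-0.999, -0.033, 0.002], [-0.033, 0.999, 0.002], [-0.002, 0.002, -1.0]] [ 0.25449004 -0.29183083 -0.90494923]
```

View pics/w3.png

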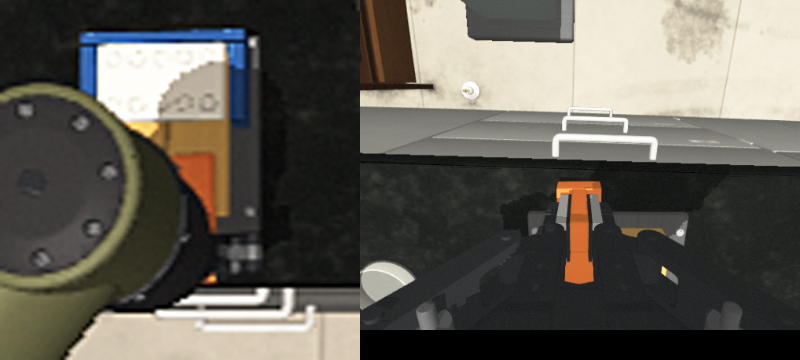

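The left panel (top view) shows the spacer's nose at (205,152), over the right-hand low block and still in front of the tile. I'll lower and slide it in.

>>> {"api": "drive_tool", "payload": {
  "commands": "0 0 0.6 0 0 0 0; 0 0 0.55 0 0 0 0; 0 0 0 0 0 0 0; -1 0 0 0 0 0 0; -1.5 0 0 0 0 0 0; -1.5 0 0 0 0 0 0; -1.5 0 0 0 0 0 0; -1.2 0 0 0 0 0 0; -0.7 0 0 0 0 0 0; 0 0 0 0 0 0 0; 0 0 0 0 0 0 0"
}}

```text
time: 7.15
eef_pos: [0.4647, 0.2078, 0.2168]
tcp_rot: [-0.0, -0.017, 1.0, -0.0]
contact_force: [0.0, 0.1, -1.1]
grip_width: 0.0092
finger_force: 40.1
```

>>> {"api": "drive_tool", "payload": {
  "commands": "-0.4 0 0 0 0 0 0; -0.3 0 0 0 0 0 0; -0.2 0 0 0 0 0 0; -0.1 0 0 0 0 0 0; 0 0 0 0 0 0 0; 0 0 0 0 0 0 0"
}}

```text
time: 7.75
eef_pos: [0.4747, 0.2082, 0.2172]
tcp_rot: [-0.0, -0.017, 1.0, 0.0]
contact_force: [0.2, -0.5, 0.1]
grip_width: 0.0092
finger_force: 40.1
```

>>> {"api": "drive_tool", "payload": {
  "commands": "-0.15 0 0 0 0 0 0; -0.1 0 0 0 0 0 0; -0.1 0 0 0 0 0 0; 0 0 0 0 0 0 0; 0 0 0 0 0 0 0"
}}

```text
time: 8.25
eef_pos: [0.4782, 0.2083, 0.2171]
tcp_rot: [-0.0, -0.017, 1.0, 0.0]
contact_force: [0.8, 0.3, -0.5]
grip_width: 0.0096
finger_force: 40.1
```

>>> {"api": "drive_tool", "payload": {
  "commands": "-0.1 0 0 0 0 0 0; -0.1 0 0 0 0 0 0; -0.1 0 0 0 0 0 0; 0 0 0 0 0 0 0; 0 0 0 0 0 0 0"
}}

```text
time: 8.75
eef_pos: [0.4796, 0.2085, 0.2169]
tcp_rot: [-0.003, -0.017, 1.0, -0.0]
contact_force: [-16.6, 0.3, 7.7]
grip_width: 0.0095
finger_force: 41.3
```

The back stop resists with about 17 N at the expected x. I'll ease off slightly and release.

>>> {"api": "drive_tool", "payload": {
  "commands": "0.12 0 0 0 0 0 0; 0 0 0.03 0 0 0 0; 0 0 0 0 0 0 3.5; 0 0 0 0 0 0 3.5; 0 0 0 0 0 0 3.5; 0 0 0 0 0 0 3.5; 0 0 0 0 0 0 3.5; 0 0 0 0 0 0 3.5"
}}

```text
time: 9.55
eef_pos: [0.4801, 0.2084, 0.2169]
tcp_rot: [0.0, -0.017, 1.0, 0.0]
contact_force: [-0.2, -0.9, -0.1]
grip_width: 0.0347
finger_force: 0.0
```

>>> {"api": "drive_tool", "payload": {
  "commands": "0 0 -2 0 0 0 3.5; 0 0 -4 0 0 0 3.5; 0 0 -4 0 0 0 3.5; 0 0 -4 0 0 0 3.5; 2 -2 -2 0 0 0 3.5; 3 -4 0 0 0 0 3.5; 3 -4 0 0 0 0 0; 0 0 0 0 0 0 0; 0 0 0 0 0 0 0; 0 0 0 0 0 0 0; 0 0 0 0 0 0 0"
}}

```text
time: 10.65
eef_pos: [0.4039, 0.1065, 0.3763]
tcp_rot: [-0.001, -0.017, 1.0, -0.0]
contact_force: [-0.5, -0.2, 0.6]
grip_width: 0.0002
finger_force: 0.0
```

```bash
python3 - <<'E'
from h import *
s=robot.state();c=eyes.camera('wrist');pickle.dump((c,s),open('w4.pkl','wb'))
print(s['time'],s['eef_pos'],s['grip_width'])
im=c['img'][150:350,300:500];cv2.imwrite('pics/w4c.png',cv2.resize(im,None,fx=2.9,fy=2.9,interpolation=cv2.INTER_CUBIC))
E
```

```text
10.65 [0.4039462  0.10651489 0.37626021] 0.0002273663994313972
```

View pics/w4c.png

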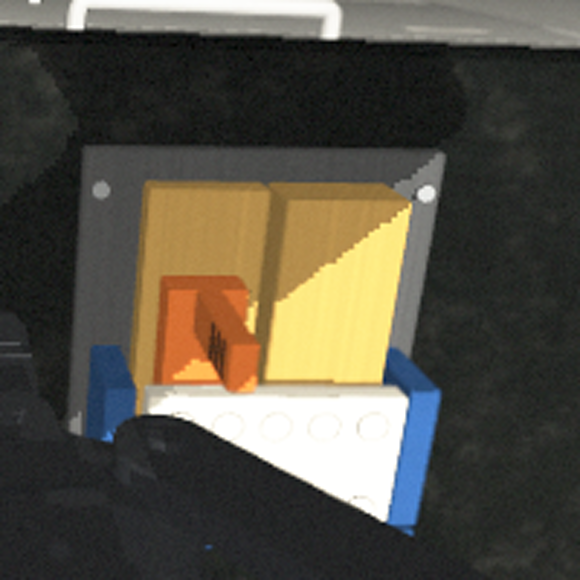

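The spacer lies straight on the low (-y) block. Its rear edge is at crop (205,288), its fin top at (243,360), and the foot reaches under the tile. I'll check the depth and compute the press point.

```bash
python3 - <<'E'
from h import *
c,s=pickle.load(open('w4.pkl','rb'))
P=lambda a,z: onz(c,[[300+x/2.9-.33,150+y/2.9-.33] for x,y in a],z,s)[:,:2]
S=P([(163,288),(247,289)],.034);T=P([(147,400),(407,397),(389,522)],.049);L=P([(145,189),(266,190)],.020)
print('rear',S.round(4).tolist(),'tile',T.round(4).tolist(),'low',L.round(4).tolist())
ps=.033;ex=np.array([np.cos(ps),np.sin(ps)]);ey=np.array([-ex[1],ex[0]])
f=(T[0]+T[1])/2;l=L.mean(0);r=S.mean(0)
print('tile front',f,'centre',f+.03*ex);print('nose in block', (r-l)@ex+.098-.065,(r-l)@ey,'rear to tile',(f-r)@ex)
t=np.append(f+.03*ex,.049+.173);print('tool shift cm',100*rot(s['tcp_rot']).T@(t-s['eef_pos']))
E
```

```text
rear [[0.4685, 0.19], [0.4678, 0.2211]] tile [[0.5063, 0.1847], [0.5022, 0.28], [0.5564, 0.2832]] low [[0.435, 0.1831], [0.4338, 0.2283]]
tile front [0.50423355 0.23234602] centre [0.53421722 0.23333584]
nose in block 0.06673555255011307 -0.001202426173188721 rear to tile 0.036946619425266905
tool shift cm [-13.47682001  12.24316286  15.39426348]
```

Nose at about 67 mm and 1 mm off the middle, so the spacer is home. I'll move over the tile.

>>> {"api": "drive_tool", "payload": {
  "commands": "-3 2.7 0 0 0 0 0; -3.5 3.2 0 0 0 0 0; -3.5 3.2 0 0 0 0 0; -3.5 3.1 0 0 0 0 0; 0 0 3 0 0 0 0; 0 0 4 0 0 0 0; 0 0 4 0 0 0 0; 0 0 2.2 0 0 0 0; 0 0 1 0 0 0 0; 0 0 0.5 0 0 0 0; 0 0 0 0 0 0 0; 0 0 0 0 0 0 0; 0 0 0 0 0 0 0",
  "force": 60
}}

```text
time: 12.0
eef_pos: [0.5346, 0.2325, 0.2315]
tcp_rot: [0.001, -0.017, 1.0, 0.001]
contact_force: [0.4, -0.5, 0.3]
grip_width: -0.0004
finger_force: 0.0
```

>>> {"api": "drive_tool", "payload": {
  "commands": "0 0 0.3 0 0 0 0; 0 0 0.3 0 0 0 0; 0 0 0.3 0 0 0 0; 0 0 0.2 0 0 0 0; 0 0 0.2 0 0 0 0; 0 0 0 0 0 0 0; 0 0 0 0 0 0 0"
}}

```text
time: 12.7
eef_pos: [0.5343, 0.2323, 0.2176]
tcp_rot: [0.0, -0.017, 1.0, 0.0]
contact_force: [-1.8, 0.7, 5.7]
grip_width: 0.0005
finger_force: 2.6
```

>>> {"api": "drive_tool", "payload": {
  "commands": "0 0 0.1 0 0 0 0; 0 0 0.05 0 0 0 0; 0 0 0 0 0 0 0; 0 0 0 0 0 0 0"
}}

```text
time: 13.1
eef_pos: [0.5342, 0.2323, 0.2175]
tcp_rot: [0.0, -0.017, 1.0, 0.0]
contact_force: [-7.5, -0.9, 12.2]
grip_width: 0.0001
finger_force: 6.1
```

>>> {"api": "drive_tool", "payload": {
  "commands": "0.03 0 0.08 0 0 0 0; 0 0 0 0 0 0 0; 0 0 0 0 0 0 0; 0 0 0 0 0 0 0; 0 0 0 0 0 0 0"
}}

```text
time: 13.6
eef_pos: [0.5341, 0.2323, 0.2175]
tcp_rot: [0.001, -0.017, 1.0, 0.0]
contact_force: [-8.4, -1.3, 14.8]
grip_width: -0.0001
finger_force: 7.5
```

```bash
python3 - <<'E'
from h import *
t=eyes.camera('top');sc=eyes.camera('scene');s=robot.state();print(s['time'],s['eef_pos'],s['contact_force'])
o=t['img'];a=cv2.resize(o[165:265,165:265],(400,400),interpolation=cv2.INTER_CUBIC)
b=cv2.resize(sc['img'][130:270,200:340],(400,400),interpolation=cv2.INTER_CUBIC)
cv2.imwrite('pics/end.png',np.hstack([a,b]))
E
```

```text
13.7 [0.53407285 0.23233263 0.21748675] [-7.79332112 -2.05344492 14.10400123]
```

View pics/end.png

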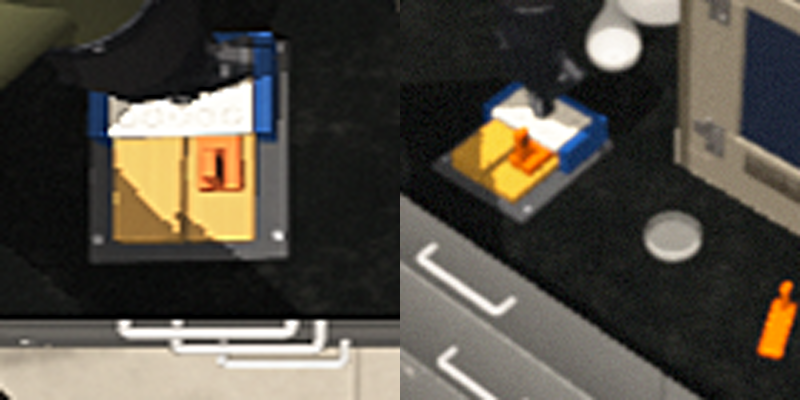

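The spacer (left panel, (218,165)) is under the tile with its fin clear of the gripper. The tile looks flush with the blue cheeks, and at a steady 14 N the height holds at 0.2175, so it is bearing on the spacer. I'm handing in.

```bash
python3 -c "
from h import *
print(robot.job_done())"
```

```text
the job is handed in; nothing more can be done
None
```

The orange spacer is home on the low block and let go, the tile is held down on it at about 14 N and looks flush with the cheeks, and the job is handed in; no verdict was returned.

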